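# Lay the paint case down on the work board

### The job

Keeping the standing paint case upright, slide it square up to the front edge of the cork work board, then push high on its blue lid so that its foot catches on that edge and it tips over onto the cork, lid up. Slide it on until its far end lies square and flush against the stop plate on the rail, press it home there for a moment with about 8 N so as not to strain the stop or the case, and let go. Leave everything else on the table where it stands.

Things in the scene. Friction and masses are not known exactly. Their poses are not given: they have to be found in the camera images.
- case: Wooden paint case on end, brown, blue lid face: 95 mm (own x) x 130 (own y) x 170 tall (own z), 0.45 to 0.8 kg, too thick to grasp. Origin: centre of its foot end. Own x points from the lid (x=-47.5 mm) to the plain back, which faces the board within 13 degrees, 45 to 110 mm off. Laid lid up: own x down, own z along the board's x. Thin walls: fingers must never press it with over 25 N.
- push_low (a point): Middle of the lid face, 30 mm above the foot: pushed about here the standing case slides without tipping. When the case lies on the cork its foot end faces back to where it was pushed from, standing up to 70 mm in front of the board's edge; its upper side is 107 mm above the table. Axes as the case's.
- push_high (a point): Middle of the lid face, 20 mm below the top: pushed here with the foot at the board's edge (1 to 4 N) the case tips; at about 35 to 40 degrees it passes its balance and falls onto the cork by itself. Pushed here away from the edge it tips too soon. Axes as the case's.
- board: Low cork work board fixed to the table, 12 mm high, 256 mm long (own x) and 260 mm wide (own y). Origin: at table height below the middle of its front edge, the edge facing the case; own x points along the board, away from the case, to the rail. The 12 mm high front edge is the stop that the case tips over.
- rail: Wooden rail across the board's far end, 22 mm thick, 260 wide, 45 high above the cork. Origin: cork height, middle of its front face, 232 mm beyond the front edge; axes as the board's. It carries a rigid red-faced stop plate (200 wide, 46 high) clamped 12 to 32 mm in front of that face: its setting is not measured, feel for it. Press the case on it with over 4 N for half a second, never 18 N.
- cup: White paper cup, 74 mm across, 90 mm high, beside the board. Origin: centre of its base. Leave alone.
- brush_jar: White jar with brushes, 64 mm across, 172 mm high with the brushes, beside the board. Origin: centre of its base. Leave alone.
- oil_bottle: Amber bottle, 52 mm across, 130 mm high, beside the board. Origin: centre of its base. Leave alone.
- red_jar: Red paint jar, 56 mm across, 60 mm high, beyond the rail. Origin: centre of its base. Leave alone.
- green_jar: Green paint jar, 56 mm across, 60 mm high, beyond the rail. Origin: centre of its base. Leave alone.
- knife: Palette knife lying flat on the table on the robot's side of the board. Origin: underside, on its length. Leave alone.
- eraser: White eraser block, 45 x 30 x 20 mm, on the table on the robot's side. Origin: centre of its underside. Leave alone.

How it is judged:
On the way, in this order (a step that is already met when the one before it is completed fails the run):
1. the case, still upright, stands with its foot square against the board's front edge (gap under 5 mm, within 6 degrees) (x of case in the frame of board above -0.0525 m and angle between case's own z axis and vertical below 0.1 rad and angle between the x axis of case and the x axis of board, either way round below 0.105 rad), for 0.1 s.
2. the case lies on the cork on its back face, lid up (angle between case's own x axis and vertical above 3.05 rad and linear speed of case below 0.02 m/s and angular speed of case below 0.1 rad/s), for 0.2 s.
3. the case is pressed against the rail's stop plate with more than 4 N (angle between case's own x axis and vertical above 3.05 rad and contact force between case and rail above 4 N), for 0.4 s.
At the end, for the whole second after the job is handed in: The paint case lies at rest on the cork, lid up (within 5 degrees), within the board's width, where it was pressed home against the rail's stop plate (far end no more than 36 mm short of the rail itself), square to it within 2.3 degrees (all of step 2 and x of case in the frame of rail above -0.206 m and angle between the z axis of case and the x axis of rail, either way round below 0.04 rad and y of case in the frame of rail between -0.065 and 0.065 m); the robot touches nothing.
It fails at once if the case presses on the rail's stop plate with 18 N or more (contact force between case and rail above 18 N).
It fails at once if the fingers press on the case with over 25 N (contact force between the fingers and case above 25 N).
It fails at once if another thing on the table is moved by more than 20 mm (distance of any of cup, brush_jar, red_jar, green_jar, oil_bottle, knife, eraser from where it was at the start of the episode above 0.02 m).
It also fails if it takes over 70 s, if anything falls off the work surface, if the arm or the gripper's body presses on something with over 40 N, if the wrist force passes 120 N, or if a joint passes its speed limit or range.

### The arm

A 6-joint arm with a two-finger parallel gripper is mounted at the origin on the work surface. World frame = base frame: x ahead of the robot, y to its left, z up, the work surface at z = 0. Lengths are in m, angles in rad, forces in N, time in s.
With the tool pointing down it reaches from about 0.275 to 0.75 m from the base axis. Payload 10.2 kg.
Tool frame: the origin (TCP) lies between the finger pads; the fingertips stand 11 mm ahead of it and the grasp point (between the pads) lies 8 mm behind it; z points along the fingers, y is the line along which they close (so a half turn about z gives the same grasp; the last joint's range is limited). The gripper opens to 88 mm and grips with 3 to 60 N. Pads are 18 mm wide; open, the fingers measure 123 mm over their backs; the gripper's body (75 mm by 187 mm) begins 45 mm behind the grasp point.
Start: joints at [0.981, 0.313, 1.498, -0, 1.331, -0.223], TCP at [0.188, 0.49, 0.25] pointing down, gripper open.
Joint ranges: [-2.94, 2.94], [-0.97, 2.17], [0.19, 2.56], [-1.23, 4.37], [0.02, 3.11], [-2.88, 2.88]. Speed limits (rad/s): [2.39, 2.39, 3.01, 3.14, 3.14, 3.14].

### API

Orientations are given as [roll, pitch, yaw] about the fixed x, y, z axes, in that order (R = Rz(yaw) Ry(pitch) Rx(roll)).
In Python, from plant import robot gives the robot as it stands. The module is installed in compiled form; this text tells all that it offers. Calls block until the motion is done:
- robot.reach(position, orientation): joint-space move of the TCP to a pose.
- robot.movel(position, attitude=None, velocity=0.15): straight line of the TCP; attitude=None keeps the orientation; velocity is the mean speed in m/s.
- robot.move_joints(angles): joint-space move.
- robot.move_gripper(opening, squeeze=None): finger opening in m; squeeze is the grip in N (None keeps the last); returns when the fingers have stopped.
- robot.sleep(seconds).
- robot.inverse_kinematics(position, orientation): joint angles nearest the present ones, or None.
- robot.get_state(): the state.
- robot.read_camera(name): name is "scene" or "top"; returns the picture (420x560x3 uint8, blue, green, red); there is no depth.
- robot.get_calibration(name): a dict with "fx", "fy", "cx", "cy" (pixels), "extrinsics" (4x4, takes a point from world to camera coordinates). Camera axes: x right, y down, z forward; pixel columns grow to the right and rows downward; lengths in m; the calibration is good to about 2 mm. A picture is of the moment at which its call begins. get_calibration takes no time and is no camera call.
A pose or a line that the arm cannot do raises robot.MotionError and nothing moves.
- robot.close_job(): hands the job in; it is judged then, once.
The state is a dict: "time": time; "q": joint angles; "qvel": joint speeds; "tau": joint torques, N m; "tcp_pos": TCP position; "tool_rot": TCP orientation; "ft_force": force on the tool from outside, world axes, zero at the start; "torque": the same for the moment, N m; "width": finger opening in m; "finger_force": force on a finger pad.
Only numpy, scipy, OpenCV 4.12 (cv2) and the standard library are available. Lean on these libraries where they do the work, as an engineer would, in place of code of your own. Each camera call takes 0.05 s, during which the arm holds its last target. There are 200 camera calls.

## Working session

There is one attempt and no reset: what is moved stays moved. The work goes in short steps, each a Python script; the robot and the scene stay as the last script left them, time stands still between calls to the robot, and variables do not carry over. Pictures are saved under pics/ and viewed, at most 10 in all, crops included, and the job is handed in when it is done.

```bash
mkdir -p pics; python3 - <<'E'
from plant import robot
import cv2,numpy as np
for n in("scene","top"):
    cv2.imwrite(f"pics/{n}0.png",cv2.resize(robot.read_camera(n),(800,600),interpolation=cv2.INTER_CUBIC))
    c=robot.get_calibration(n);print(n,c["fx"],c["fy"],c["cx"],c["cy"]);print(np.round(c["extrinsics"],4))
s=robot.get_state();print(s["time"],s["tcp_pos"],s["tool_rot"],s["width"],s["ft_force"])
E
```

```text
scene 384.22423090273765 384.22423090273765 282.51803600913615 208.3529752892773
[[-0.786   0.618   0.0163  0.3471]
 [ 0.4726  0.6177 -0.6286 -0.2709]
 [-0.3985 -0.4864 -0.7776  1.0654]
 [ 0.      0.      0.      1.    ]]
top 425.7475700118825 425.7475700118825 273.58238000224225 204.66611383203582
[[ 0.0148 -0.9997 -0.0183  0.108 ]
 [-0.9959 -0.0131 -0.0894  0.5769]
 [ 0.0891  0.0195 -0.9958  0.8449]
 [ 0.      0.      0.      1.    ]]
0.1 [0.18817605 0.48989457 0.24923918] [-3.14048892e+00 -2.40579833e-04  2.77481291e+00] 0.08821820294784041 [-0.44839007 -0.47226699 -0.16639002]
```

View pics/scene0.png

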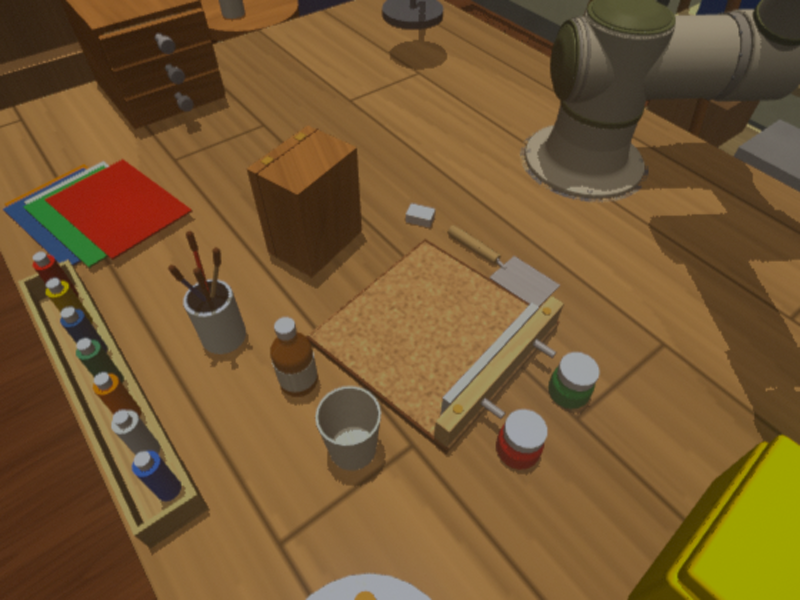

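View pics/top0.png

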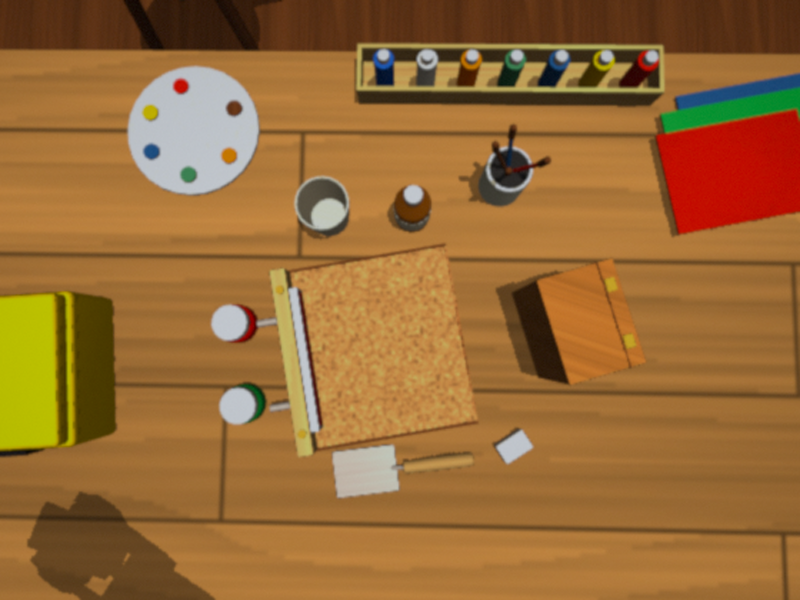

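```bash
cat > h.py <<'E'
from plant import robot
import numpy as np,cv2
K=800/560
def ray(n,u,v):
    c=robot.get_calibration(n);E=np.array(c["extrinsics"]);R=E[:3,:3];o=-R.T@E[:3,3]
    d=R.T@np.array([((u+.5)/K-.5-c["cx"])/c["fx"],((v+.5)/K-.5-c["cy"])/c["fy"],1]);return o,d
def onz(n,p,z):
    o,d=ray(n,*p);return o+d*(z-o[2])/d[2]
def tri(a,b):
    o1,d1=ray("top",*a);o2,d2=ray("scene",*b)
    A=np.c_[d1,-d2];s=np.linalg.lstsq(A,o2-o1,rcond=None)[0]
    p,q=o1+s[0]*d1,o2+s[1]*d2;return (p+q)/2,np.linalg.norm(p-q)
E
python3 - <<'E'
from h import *
np.set_printoptions(precision=4,suppress=True)
# scene pixel order matched to top: back-far, lid-far, lid-near, back-near
T=[(538,281),(612,260),(647,361),(571,383)]; S=[(291,190),(248,168),(315,128),(357,150)]
for a,b in zip(T,S): print("case",*tri(a,b),onz("top",a,.17),onz("scene",b,.17))
print("board far",*tri((444,246),(312,335)),onz("top",(444,246),.012)); print("board near",*tri((477,420),(427,241)),onz("top",(477,420),.012))
print("rail",onz("top",(285,268),.057),onz("top",(313,453),.057),onz("top",(270,271),.057))
print("plate top front",onz("top",(299,289),.058),onz("top",(320,430),.058))
for n,p,z in(("eraser",(514,446),.02),("knife end",(474,460),.01),("brush",(508,168),.1),("bottle",(413,195),.13),("cup",(322,204),.09)):print(n,onz("top",p,z))
E
```

```text
case [ 0.5816 -0.0638  0.1715] 0.007281459914454687 [ 0.5787 -0.0619  0.17  ] [ 0.5834 -0.0683  0.17  ]
case [ 0.6051 -0.1512  0.1652] 0.0016499999131313358 [ 0.6051 -0.1501  0.17  ] [ 0.6067 -0.1444  0.17  ]
case [ 0.4799 -0.1874  0.1614] 0.014663785475664095 [ 0.4857 -0.1889  0.17  ] [ 0.4814 -0.1695  0.17  ]
case [ 0.4563 -0.101   0.1598] 0.004747514806547012 [ 0.4587 -0.0997  0.17  ] [ 0.4623 -0.0874  0.17  ]
board far [0.6442 0.0414 0.0105] 0.005698361770838402 [0.6462 0.0398 0.012 ]
board near [ 0.3923 -0.007   0.007 ] 0.007624256188320786 [ 0.3957 -0.009   0.012 ]
rail [0.6051 0.2637 0.057 ] [0.3531 0.218  0.057 ] [0.6006 0.2846 0.057 ]
plate top front [0.5759 0.2432 0.058 ] [0.3841 0.2091 0.058 ]
eraser [ 0.3615 -0.06    0.02  ]
knife end [ 0.3394 -0.0051  0.01  ]
brush [ 0.7375 -0.0387  0.1   ]
bottle [0.6919 0.0878 0.13  ]
cup [0.6885 0.2098 0.09  ]
```

```bash
cat >> h.py <<'E'
from scipy.spatial.transform import Rotation as Ro
YAW=np.radians(100.5);O=np.array([.521,.0154,0])
ex=np.array([np.cos(YAW),np.sin(YAW),0]);ey=np.array([-ex[1],ex[0],0]);Z=np.array([0,0,1.])
def P(bx,by,z): return O+bx*ex+by*ey+z*Z
def ori(th=45,s=1,dyaw=0):
    t=np.radians(th);z=np.cos(t)*ex-np.sin(t)*Z;y=s*ey
    R=np.c_[np.cross(y,z),y,z];return Ro.from_matrix(Ro.from_euler("z",dyaw,degrees=True).as_matrix()@R).as_euler("xyz")
def toB(p): d=np.asarray(p)-O;return np.array([d@ex,d@ey,p[2]])
E
python3 - <<'E'
from h import *
np.set_printoptions(precision=2,suppress=True)
for s in(1,-1):
  for th in(45,60,35):
    print(s,th)
    for b in((-.28,.015,.35),(-.25,.015,.03),(-.11,.015,.03),(-.2,.015,.15),(.03,.015,.16),(-.15,.015,.05),(.04,.015,.05)):
        print(b,robot.inverse_kinematics(P(*b),ori(th,s)))
E
```

```text
1 45
(-0.28, 0.015, 0.35) [-0.79  0.81  0.63  0.57  2.31  2.43]
(-0.25, 0.015, 0.03) [-0.77  1.02  1.09  0.43  1.71  2.1 ]
(-0.11, 0.015, 0.03) [-0.63  0.85  1.44  0.51  1.49  2.12]
(-0.2, 0.015, 0.15) [-0.72  0.79  1.19  0.47  1.8   2.19]
(0.03, 0.015, 0.16) [-0.44  0.53  1.62  0.61  1.53  2.31]
(-0.15, 0.015, 0.05) [-0.67  0.86  1.35  0.48  1.57  2.12]
(0.04, 0.015, 0.05) [-0.43  0.71  1.68  0.64  1.33  2.19]
1 60
(-0.28, 0.015, 0.35) [-0.75  0.7   0.73  0.36  2.12  2.33]
(-0.25, 0.015, 0.03) [-0.72  0.9   1.22  0.32  1.45  2.13]
(-0.11, 0.015, 0.03) [-0.57  0.75  1.53  0.39  1.26  2.19]
(-0.2, 0.015, 0.15) [-0.67  0.68  1.28  0.33  1.59  2.22]
(0.03, 0.015, 0.16) [-0.36  0.45  1.65  0.45  1.36  2.43]
(-0.15, 0.015, 0.05) [-0.62  0.75  1.45  0.37  1.35  2.19]
(0.04, 0.015, 0.05) [-0.35  0.61  1.73  0.5   1.14  2.32]
1 35
(-0.28, 0.015, 0.35) [-0.81  0.88  0.58  0.73  2.41  2.52]
(-0.25, 0.015, 0.03) [-0.79  1.1   1.    0.51  1.87  2.11]
(-0.11, 0.015, 0.03) [-0.66  0.93  1.38  0.58  1.63  2.09]
(-0.2, 0.015, 0.15) [-0.74  0.86  1.14  0.55  1.94  2.19]
(0.03, 0.015, 0.16) [-0.48  0.
[... 692 characters left out ...]
 0.015, 0.03) [-0.57  0.75  1.53  0.39  1.26 -0.95]
(-0.2, 0.015, 0.15) [-0.67  0.68  1.28  0.33  1.59 -0.92]
(0.03, 0.015, 0.16) [-0.36  0.45  1.65  0.45  1.36 -0.71]
(-0.15, 0.015, 0.05) [-0.62  0.75  1.45  0.37  1.35 -0.96]
(0.04, 0.015, 0.05) [-0.35  0.61  1.73  0.5   1.14 -0.82]
-1 35
(-0.28, 0.015, 0.35) [-0.81  0.88  0.58  0.73  2.41 -0.62]
(-0.25, 0.015, 0.03) [-0.79  1.1   1.    0.51  1.87 -1.03]
(-0.11, 0.015, 0.03) [-0.66  0.93  1.38  0.58  1.63 -1.05]
(-0.2, 0.015, 0.15) [-0.74  0.86  1.14  0.55  1.94 -0.95]
(0.03, 0.015, 0.16) [-0.48  0.6   1.61  0.7   1.64 -0.88]
(-0.15, 0.015, 0.05) [-0.7   0.94  1.29  0.55  1.72 -1.04]
(0.04, 0.015, 0.05) [-0.47  0.78  1.65  0.72  1.46 -1.02]
```

```bash
cat >> h.py <<'E'
def fx(f0): return -(np.array(robot.get_state()["ft_force"])-f0)@ex
def push(bx0,bx1,by,z,o,stop,step=.003,v=.04,f0=None,log=None):
    """advance along board x until the push force exceeds stop; returns bx, forces"""
    f0=np.array(robot.get_state()["ft_force"]) if f0 is None else f0
    bx=bx0;L=[]
    while bx<bx1:
        bx+=step;robot.movel(P(bx,by,z),o,v);f=fx(f0);L.append((round(bx*1e3),round(f,1)))
        if f>stop:break
    return bx,f0,L
E
python3 - <<'E'
from h import *
o=ori(45,-1)
robot.reach(P(-.28,.010,.35),o)
robot.reach(P(-.26,.010,.10),o)
robot.movel(P(-.26,.010,.03),o,.15)
robot.movel(P(-.225,.010,.03),o,.1);robot.sleep(.2)
bx,f0,L=push(-.225,-.150,.010,.03,o,9)
print(L,robot.get_state()["time"],toB(robot.get_state()["tcp_pos"]),f0)
cv2.imwrite("pics/top1.png",cv2.resize(robot.read_camera("top"),(800,600),interpolation=cv2.INTER_CUBIC))
E
```

```text
[(-222, np.float64(0.1)), (-219, np.float64(-0.2)), (-216, np.float64(-0.4)), (-213, np.float64(0.7)), (-210, np.float64(0.9)), (-207, np.float64(0.5)), (-204, np.float64(1.0)), (-201, np.float64(0.5)), (-198, np.float64(0.7)), (-195, np.float64(1.2)), (-192, np.float64(0.1)), (-189, np.float64(0.9)), (-186, np.float64(1.1)), (-183, np.float64(0.9)), (-180, np.float64(1.5)), (-177, np.float64(0.4)), (-174, np.float64(0.7)), (-171, np.float64(0.8)), (-168, np.float64(1.2)), (-165, np.float64(1.2)), (-162, np.float64(1.0)), (-159, np.float64(1.3)), (-156, np.float64(2.2)), (-153, np.float64(0.3)), (-150, np.float64(1.7))] 11.6333 [-0.14977586  0.01001146  0.03002308] [0.67712024 0.07786381 0.5117944 ]
```

View pics/top1.png

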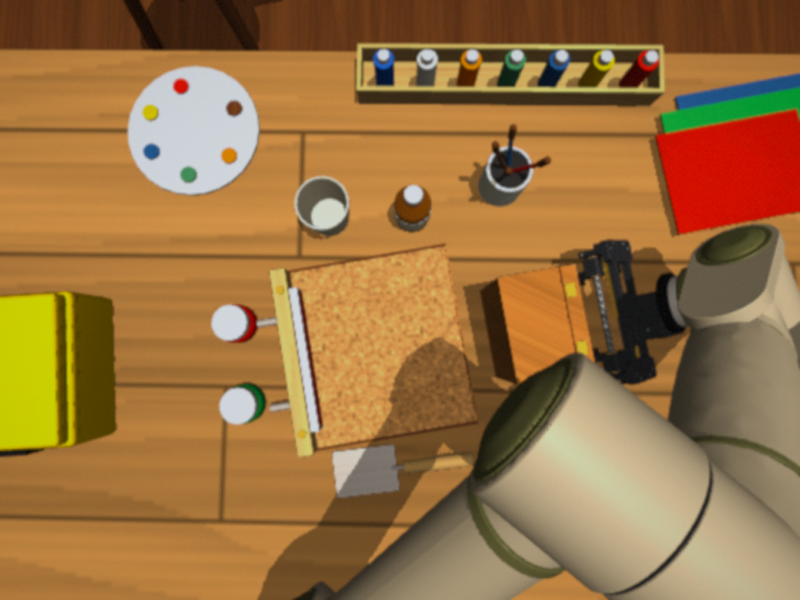

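```bash
python3 - <<'E'
from h import *
o=ori(45,-1)
f0=np.array([0.677,.078,.512])
bx,f0,L=push(-.150,-.120,.010,.03,o,6,.005,.04,f0)
if bx>=-.121:
    bx,f0,M=push(bx,-.096,.010,.03,o,5,.0015,.02,f0);L+=M
robot.sleep(.4)
print([(a,float(b)) for a,b in L],fx(f0),robot.get_state()["time"],toB(robot.get_state()["tcp_pos"]))
a=robot.read_camera("top");b=robot.read_camera("scene")
cv2.imwrite("pics/both2.png",np.hstack([cv2.resize(a[150:320,260:460],(400,340),interpolation=cv2.INTER_CUBIC),cv2.resize(b[80:250,150:350],(400,340),interpolation=cv2.INTER_CUBIC)]))
E
```

```text
[(-145, -0.1), (-140, 0.3), (-135, 0.6), (-130, 0.3), (-125, 0.7), (-120, 0.2), (-118, 0.8), (-117, 2.2), (-115, 2.1), (-114, 1.4), (-112, 1.6), (-111, 5.1)] 6.394552562911295 15.2333 [-0.11154138  0.00986542  0.03002922]
```

View pics/both2.png

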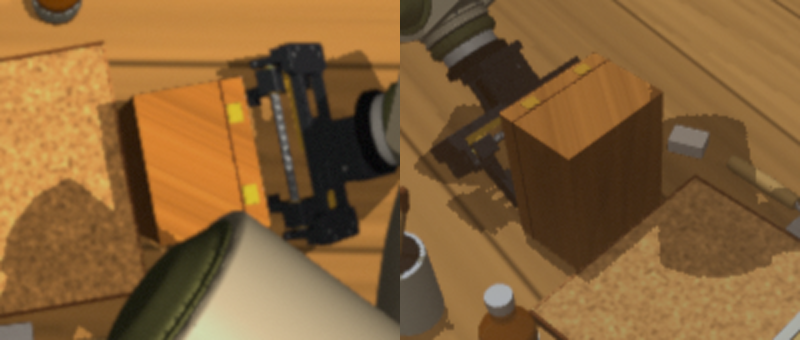

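```bash
python3 - <<'E'
from h import *
o=ori(45,-1)
robot.movel(P(-.135,.010,.03),o,.1);robot.movel(P(-.135,.010,.15),o,.15);robot.sleep(.2)
f0=np.array(robot.get_state()["ft_force"])
robot.movel(P(-.116,.010,.15),o,.05)
bx,f0,L=push(-.116,.008,.010,.15,o,8,.004,.05,f0)
print([(a,float(b)) for a,b in L],f0,robot.get_state()["time"])
robot.sleep(.3)
a=robot.read_camera("top");b=robot.read_camera("scene")
cv2.imwrite("pics/both3.png",np.hstack([cv2.resize(a[150:320,180:420],(480,340),interpolation=cv2.INTER_CUBIC),cv2.resize(b[80:250,180:340],(320,340),interpolation=cv2.INTER_CUBIC)]))
E
```

```text
[(-112, 0.8), (-108, 2.3), (-104, 2.2), (-100, 2.3), (-96, 2.3), (-92, 1.1), (-88, 2.7), (-84, 1.3), (-80, 1.1), (-76, 0.8), (-72, 1.0), (-68, 1.5), (-64, 0.6), (-60, 0.4), (-56, 0.5), (-52, -0.0), (-48, 0.4), (-44, -0.2), (-40, 1.3), (-36, -0.1), (-32, -0.1), (-28, -0.2), (-24, -0.0), (-20, 0.1), (-16, -0.4), (-12, 0.5), (-8, -0.2), (-4, -0.4), (0, -0.3), (4, 0.4), (8, 1.0)] [-0.40579066 -0.15784343 -0.16316804] 25.1583
```

View pics/both3.png

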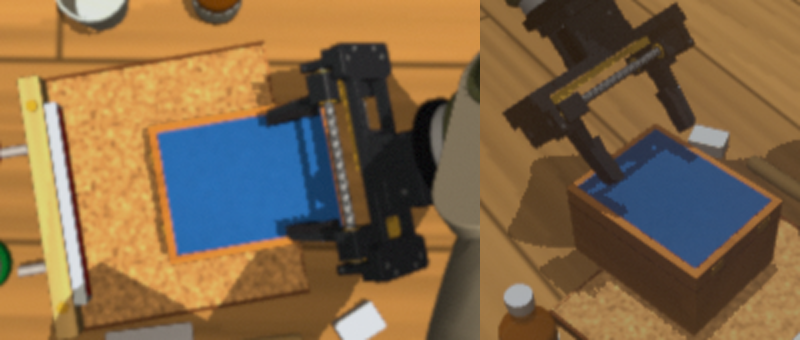

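```bash
python3 - <<'E'
from h import *
o=ori(45,-1)
a=toB(onz("top",(255*K,214*K),.107));b=toB(onz("top",(267.5*K,278.5*K),.107));print(a,b,"plate",toB(onz("top",(299,289),.058)),toB(onz("top",(320,430),.058)))
far=(a[0]+b[0])/2;by=(a[1]+b[1])/2;foot=far-.17;print(far,foot,by)
assert -.08<foot<.01 and abs(by-.01)<.012
s=foot-.014-.03
robot.movel(P(s,by,.17),o,.2);robot.movel(P(s,by,.05),o,.15);robot.sleep(.2)
f0=np.array(robot.get_state()["ft_force"])
bx,f0,L=push(s,s+.036,by,.05,o,6,.004,.06,f0)
print([(a,float(b)) for a,b in L],f0,bx,bx+.014+.17,robot.get_state()["time"])
E
```

```text
[ 0.12601574 -0.0534432   0.107     ] [0.12281813 0.06713274 0.107     ] plate [ 0.21396183 -0.09545229  0.058     ] [0.21544814 0.09933358 0.058     ]
0.12441693368769627 -0.045583066312303744 0.006844767701895727
[(-86, 2.5), (-82, 0.7), (-78, 0.6), (-74, 1.1), (-70, 1.2), (-66, 2.0), (-62, 1.3), (-58, 1.0), (-54, 1.5)] [ 0.39791762  1.38471633 -0.27820526] -0.05358306631230371 0.1304169336876963 29.6083
```

```bash
cat > p.py <<'E'
from h import *
o=ori(45,-1);by=.0068;f0=np.zeros(3)
bx,_,L=push(-.0536,.008,by,.05,o,6.5,.004,.06,f0)
if L[-1][1]<6.5:
    bx,_,M=push(bx,.045,by,.05,o,7,.0007,.02,f0);L+=M
F=[]
for _ in range(8): robot.sleep(.05);F.append(fx(f0))
print([(a,float(b)) for a,b in L],bx,np.round(F,1),robot.get_state()["time"])
cv2.imwrite("pics/top4.png",cv2.resize(robot.read_camera("top")[150:350,180:400],(660,600),interpolation=cv2.INTER_CUBIC))
E
python3 p.py
```

```text
[(-50, 0.5), (-46, 0.9), (-42, 1.1), (-38, 0.7), (-34, -0.5), (-30, 0.3), (-26, 0.9), (-22, -0.4), (-18, -0.0), (-14, 0.4), (-10, 0.8), (-6, 1.6), (-2, 0.2), (2, 0.7), (6, 1.6), (10, 0.7), (11, 0.6), (12, 2.0), (13, 1.0), (13, 2.6), (14, 1.7), (15, 2.1), (15, 2.4), (16, 2.0), (17, 2.4), (17, 2.2), (18, 2.3), (19, 1.6), (20, 2.0), (20, 1.9), (21, 1.5), (22, 2.5), (22, 2.1), (23, 2.0), (24, 1.9), (24, 2.0), (25, 1.4), (26, 2.0), (26, 1.4), (27, 2.0), (28, 2.0), (29, 2.4), (29, 1.9), (30, 2.4), (31, 1.7), (31, 2.0), (32, 1.9), (33, 5.4), (33, 8.8)] 0.03349999999999999 [8.4 7.6 8.7 7.9 7.6 8.  8.6 7.4] 42.2583
```

View pics/top4.png

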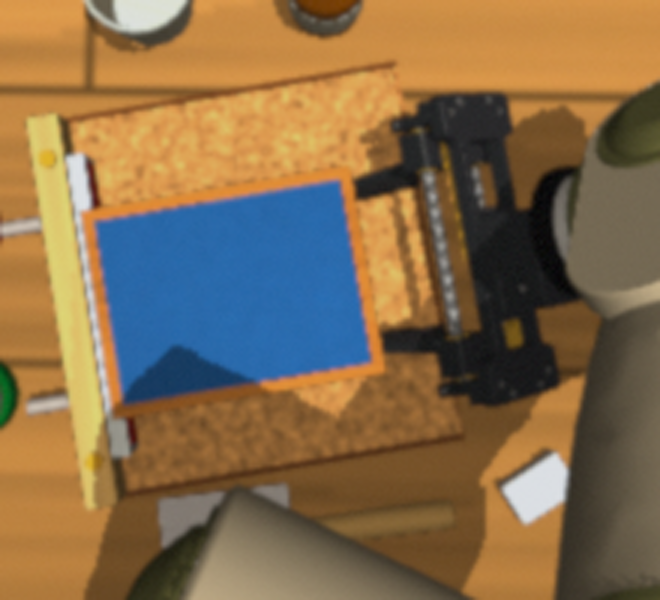

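```bash
python3 - <<'E'
from h import *
q=lambda x,y,z:toB(onz("top",((180+(x+.5)/3)*K-.5,(150+(y+.5)/3)*K-.5),z))
def ang(a,b,z):
    A,B=q(*a,z),q(*b,z);d=B-A;return np.round([A[0],A[1],B[0],B[1],np.degrees(np.arctan2(-d[0],d[1]))],4)
print("far",ang((82,212),(120,415),.107));print("foot",ang((350,168),(383,370),.107))
print("side1",ang((82,212),(350,168),.107),"side2",ang((120,415),(383,370),.107))
print("rail f",ang((65,120),(118,490),.057));print("rail b",ang((28,118),(85,508),.057));print("board",ang((395,65),(462,437),.012))
print("side board",ang((75,120),(395,65),.012))
E
```

```text
far [ 0.2157 -0.0566  0.2118  0.0698  1.7471]
foot [ 0.0476 -0.0554  0.0491  0.0698 -0.6842]
side1 [ 2.1570e-01 -5.6600e-02  4.7600e-02 -5.5400e-02  8.9618e+01] side2 [2.1180e-01 6.9800e-02 4.9100e-02 6.9800e-02 9.0032e+01]
rail f [ 0.2256 -0.1229  0.2285  0.1208 -0.6814]
rail b [ 0.2497 -0.1284  0.2514  0.1285 -0.3708]
board [-0.0005 -0.1288 -0.0005  0.1305 -0.0113]
side board [ 2.2620e-01 -1.2870e-01 -5.0000e-04 -1.2880e-01  9.0036e+01]
```

```bash
python3 - <<'E'
from h import *
o=ori(45,-1);by=.0068
robot.sleep(.4);print(fx(np.zeros(3)))
robot.movel(P(.0,by,.05),o,.05);robot.movel(P(-.10,by,.12),o,.15);robot.movel(P(-.2,by,.3),o,.2);robot.sleep(.3)
print(robot.get_state()["time"])
cv2.imwrite("pics/top5.png",cv2.resize(robot.read_camera("top")[150:350,180:400],(660,600),interpolation=cv2.INTER_CUBIC))
E
```

```text
7.848689724515537
45.975
```

View pics/top5.png

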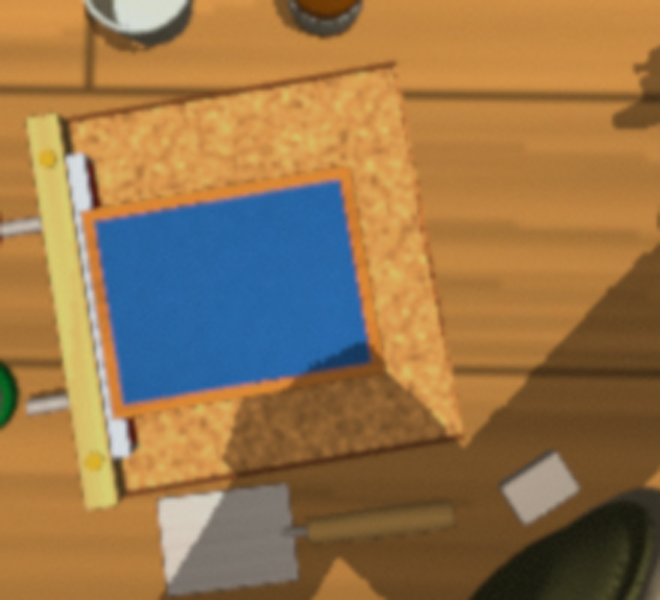

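The case lies lid up and flush on the plate. Its corners, about (82,212) and (120,415), haven't moved since pressing, and the gripper is clear of everything.

```bash
python3 -c "
from plant import robot
print(robot.close_job())"
```

```text
the job is handed in; nothing more can be done
None
```

I handed the job in at about 46 s on the robot's clock: the paint case lies lid up on the cork, square to within about 1° by camera and flush against the stop plate, after I pressed it home with about 8 N for over half a second and let go; the verdict was not reported.

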